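# Clamp a mould plate in the bench vise with its removable crank

### The job

Put the loose crank onto the square shaft end of the small bench vise, feeling for the square until the crank sits fully down, and wind it clockwise until the jaws hold the mould plate firmly. Be gentle: do not force the crank on the shaft, do not overtighten, as the plate is brittle, and move the jaw with the crank only. Leave the crank seated on the shaft, the plate flat in the vise, and the other things on the table where they are.

Things in the scene. Friction and masses are not known exactly. Their poses are not given: they have to be found in the camera images.
- crank_grip (a point): centre of the red square grip block (22 x 22 x 40 mm tall) on the hub of the loose steel crank (about 0.36 kg), which starts standing on its hub; 54 mm above the hub's underside. Axes: x along the arm to the knob, z up. Pinch the block across y from above. The arm's and hub's top is 34 mm above the underside, directly under the block; a 34 mm counterweight sits 50 mm to -x
- crank_socket (a point): centre of the underside of the crank's hub (34 x 34 mm), the mouth of its square socket: 16.4 mm wide, 24 mm deep, sides square to the crank's x and y. Same axes as crank_grip
- crank_knob (a point): centre of the crank's black round knob: 24 mm across, from 38 to 84 mm above the hub's underside (this point at 62 mm), 68 mm from the hub's axis to +x. It spins freely on its pin, so it can be pinched and led round with the hand's direction unchanged; a loose pinch (10 N) slips. Same axes as crank_grip
- shaft_top (a point): centre of the top of the vise's upright square shaft: 14 mm square, 22 mm tall over its collar, top 1.5 mm chamfered to 11.6 mm; 82 mm above the table. Axes are the vise's, NOT the square's: how the square is turned is unknown and must be seen or felt with the crank resting lightly on it; a quarter turn at most is needed, and the crank drops when within about 7 degrees
- collar_top (a point): centre of the top of the round steel collar (48 mm across, 60 mm above the table) from which the shaft rises, straight below shaft_top; the hub's underside rests on it when the crank is fully down. Pressing the crank on the shaft's end with more than 60 N counts as forcing
- vise: the vise, fixed to the table: base 270 x 90 x 12 mm; gearbox 56 mm tall at its -x end (shaft 85 mm to -x of the origin), fixed jaw 42 mm tall at its +x end (face 101 mm to +x). Origin under the base's centre, x from shaft to fixed jaw, z up. The shaft turns stiffly (0.32 N m, about 5 N at the knob); clockwise from above closes the jaw, 30 mm a turn
- jaw: moving jaw, 82 mm wide, 45 mm tall; slides along its +x (the vise's axes). Clamping face 10 mm to -x of this origin. Closing takes 1.1 to 1.9 turns. Once it clamps, the pull at the knob (5 N in motion, 1 to 4 N when it pauses) rises by 0.7 N per 10 N of clamping; 20 to 100 N is firm, 140 N cracks the plate. Let go, the vise holds up to 65 N, slipping back to that
- mould_plate: round white mould plate, 56 mm across, 11 mm thick, brittle, lying flat and loose on the vise's base between the jaws. Origin at the centre of its underside, z up
- date_stamp: bystander: black date stamp, 36 x 62 x 97 mm, standing on the table; origin under its centre
- marker_black: bystander: black marker, 138 x 16 x 18 mm, lying on the table; origin under its centre
- marker_red: bystander: red marker, 132 x 16 x 17 mm, lying on the table; origin under its centre

How it is judged (in metres and radians):
On the way, in this order (a step that is already met when the one before it is completed fails the run):
1. the crank is fully down on the square shaft (distance between crank_socket and collar_top below 0.005 m and angle between crank_socket's own z axis and vertical below 0.12 rad), for 0.2 s.
2. the crank, on the shaft, has wound the jaw up to the plate and clamped it (all of step 1 and distance of jaw from where it was at the start of the episode above 0.025 m and contact force between jaw and mould_plate above 15 N), for 0.3 s.
At the end, for the whole second after the job is handed in: the crank sits on the shaft (hub underside within 5 mm of the collar, tilted less than 7 degrees), the jaw presses the plate with 15 to 140 N, the plate lies flat on the vise base (tilt under 7 degrees, raised under 5 mm), at rest (all of step 1 and contact force between jaw and mould_plate between 15 and 140 N and angle between mould_plate's own z axis and vertical below 0.12 rad and z of mould_plate in the frame of vise below 0.017 m and linear speed of mould_plate below 0.02 m/s); the robot touches nothing.
It fails at once if the plate is overtightened (jaw on plate over 140 N) (contact force between jaw and mould_plate above 140 N).
It fails at once if the crank is forced on the end of the shaft before the square has entered (over 60 N) (contact force between crank and vise above 60 N and distance between crank_socket and collar_top above 0.0195 m).
It fails at once if the robot pushes the jaw itself (contact force between any of the fingers, the arm and jaw above 2 N).
It fails at once if a bystander is moved more than 20 mm (distance of any of date_stamp, marker_black, marker_red from where it was at the start of the episode above 0.02 m).
It also fails if it takes over 72 s, if anything falls off the work surface, if the arm or the gripper's body presses on something with over 40 N, if the wrist force passes 120 N, or if a joint passes its speed limit or range.

### The arm

A 6-joint arm with a two-finger parallel gripper is mounted at the origin on a cart in front of the work surface, level with it; the furniture and walls round the work are solid. World frame = base frame: x ahead of the robot, y to its left, z up, the work surface at z = 0. Lengths are in mm, angles in rad, forces in N, time in s.
With the tool pointing down it reaches from about 275 to 975 mm from the base axis. Payload 8.4 kg.
Tool frame: the origin (TCP) lies on the centre line of the jaws, within the pads' length; the fingertips stand 14 mm ahead of it and the grasp point (between the pads) lies 5 mm behind it; z points along the fingers, x is the direction in which the jaws open and shut, and the axes are right-handed (so a half turn about z gives the same grasp; the last joint's range is limited). The gripper opens to 92 mm and grips with 3 to 60 N. Pads are 20 mm wide; open, the fingers measure 128 mm over their backs; the gripper's body (75 mm by 189 mm) begins 69 mm behind the grasp point.
Start: joints at [1.29, 0.353, 1.633, -0, 1.155, -0.002], TCP at [172, 600.869, 228.583] pointing down, gripper open.
Joint ranges: [-2.63, 2.63], [-0.92, 2.1], [0.06, 2.66], [-1.3, 4.44], [0, 2.69], [-3.02, 3.02]. Speed limits (rad/s): [2.22, 2.22, 2.79, 3.14, 3.14, 3.14].

### API

Orientations are given as a unit quaternion [x, y, z, w].
In Python, from plant import telemetry, grab_frame, job, nets gives the robot as it stands.
- The arm moves only by the shell command python3 -m pendant 'ROWS' [OPENING]. ROWS is JSON, a list of rows, each an object with "travel": the shift along the world's x, y, z in m, a list of three; "roll": the turn about the world's z in units of 5 degrees (1.0 is 5 degrees). In form: [{"travel": [dx, dy, dz], "roll": roll}, ...]. A call has 1 to 20 rows; each row shifts and turns the commanded pose from where the row before left it; what a row does not reach is not made up. A row lasts 1/12 s, in which the tool goes at most 41.7 mm and 7.16 degrees, less where a joint would pass 70% of its speed; a pose out of reach is approached as far as the arm can. A call is refused whole if a number of a shift passes 0.0417 or a number of a turn 1, either way. A call with a gripper value outside its range is refused whole. OPENING is the opening, from 0 (shut) to 1 (fully open), set as the call begins (- or left out, the last holds). The fingers move at their own pace and stop on an object; the grip force is fixed at half the most. Time passes only in rows, so rows that do not move let the fingers close. It gives the time, the measured TCP pose, the force and the opening at its end, in the units of the state.
- telemetry.get_state(): the state, without advancing time (a new reading comes with each control period).
- grab_frame(name): name is "scene" or "top" or "wrist"; returns a dict with "pixels" (384x512x3 uint8, red, green, blue), "range_z" (384x512 float32, mm along the optical axis (not along the pixel's ray), 0 where there is no reading), "vertical_fov" (degrees; the focal length in pixels is half the picture's height over the tangent of half this angle, whatever the lens; pixels are square), "cx", "cy" (the principal point, pixels), "k1" (the pictures are not rectified: a ray, as slopes to the right and down, at radius r is drawn at 1 + k1 r^2 times it, then the intrinsics apply), "cam_to_world" (4x4, takes a point from camera to world coordinates). Camera axes: x right, y up, looking along -z (the intrinsics and any distortion apply to the point x, -y, -z); pixel columns grow to the right and rows downward; lengths in mm; the calibration is good to about 2 mm. A picture is of the moment at which its call begins.
- job.close_job(): hands the job in, once; it reports no verdict.
Trained networks look in a picture, given as the dict that the camera call returned (one of the last four; its "shot" number tells which), for a name from the list of things; names that differ only in an ending like _2 or _b are one class to them, and where a whole thing is asked for, a point or a joint stands for the part that bears it (a point fixed in the world has none). Each returns a list of dicts, best first, with "score" (0 to 1); they miss things now and then, are a little off and sometimes report something else, mostly with a low value. They report only what shows in the picture. A call takes as long as a camera call.
- nets.outline_of(picture, query): "region" (384x512 bool, what is visible of it) and "rect" ([left, top, right, bottom] in pixels, round what is visible of it).
- nets.pinpoint(picture, query): "point" ([column, row] in pixels: a listed point, or the origin of a listed thing).
The state is a dict: "t": time; "q": joint angles; "qd": joint speeds; "effort": joint torques, N m; "tcp_pos": TCP position; "tool_rot": TCP orientation; "contact_force": force on the tool from outside, world axes, zero at the start; "moment": the same for the moment, N m; "finger_gap": finger opening in mm.
Only numpy, scipy, OpenCV 4.12 (cv2) and the standard library are available. Lean on these libraries where they do the work, as an engineer would, in place of code of your own. Each camera call takes 0.05 s, during which the arm holds its last target.

## Working session

There is one attempt and no reset: what is moved stays moved. The work goes in short steps, Python scripts to look and compute and a shell command to move; the robot and the scene stay as the last step left them, time stands still between calls to the robot, and variables do not carry over. Pictures are saved under pics/ and viewed, and the job is handed in when it is done.

```bash
ls; mkdir -p pics; cat > h.py <<'E'
import numpy as np, cv2
from plant import telemetry, grab_frame, job, nets
def K(p):
    h=p["pixels"].shape[0]; f=h/2/np.tan(np.radians(p["vertical_fov"])/2); return f
def ray(p,uv):
    f=K(p); M=np.array([[f,0,p["cx"]],[0,f,p["cy"]],[0,0,1]],float)
    n=cv2.undistortPoints(np.array(uv,float).reshape(-1,1,2),M,np.array([p["k1"],0,0,0,0.]))[:,0]
    return n
def toworld(p,uv,z):  # z depth mm
    n=ray(p,uv); z=np.asarray(z,float).reshape(-1)
    c=np.stack([n[:,0]*z,-n[:,1]*z,-z,np.ones(len(n))],1)
    return (c@np.array(p["cam_to_world"]).T)[:,:3]
def onplane(p,uv,h):
    n=ray(p,uv); T=np.array(p["cam_to_world"]); o=T[:3,3]
    d=np.stack([n[:,0],-n[:,1],-np.ones(len(n))],1)@T[:3,:3].T
    return o+d*((h-o[2])/d[:,2])[:,None]
def save(p,name,crop=None,s=1):
    im=p["pixels"][:,:,::-1]
    if crop: l,t,r,b=crop; im=im[t:b,l:r]
    cv2.imwrite("pics/"+name,cv2.resize(im,None,fx=s,fy=s,interpolation=cv2.INTER_CUBIC))
def cloud(p):
    d=p["range_z"]; v,u=np.mgrid[:d.shape[0],:d.shape[1]]
    return toworld(p,np.stack([u.ravel(),v.ravel()],1),d.ravel()).reshape(d.shape+(3,))
E
python3 - <<'E'
from h import *
for n in ["scene","top","wrist"]:
    p=grab_frame(n); save(p,n+"0.png"); print(n,np.round(p["cam_to_world"],2).tolist(),p["vertical_fov"],p["k1"])
    hs={"crank_grip":54,"crank_socket":0,"crank_knob":62,"shaft_top":82,"collar_top":60,"vise":0,"jaw":12,"mould_plate":12,"date_stamp":0,"marker_black":0,"marker_red":0}
    for q,h in hs.items():
        try:
            for r in nets.pinpoint(p,q)[:2]: print(q,round(r["score"],2),np.round(r["point"],1),np.round(onplane(p,[r["point"]],h)[0],1))
        except Exception as e: print(q,e)
print(telemetry.get_state())
E
```

```text
pics
scene [[0.79, 0.26, -0.55, -231.46], [-0.61, 0.31, -0.73, -868.37], [-0.02, 0.91, 0.41, 592.95], [0.0, 0.0, 0.0, 1.0]] 52.991834565038566 -0.11073736199764174
crank_grip 0.78 [353.1 238.3] [ 514.6 -322.7   54. ]
crank_socket 0.81 [348.9 258.3] [ 497.6 -328.5    0. ]
crank_knob 0.91 [328.  235.6] [ 462.9 -278.3   62. ]
shaft_top 0.92 [276.9 193.2] [509.4 -14.1  82. ]
collar_top 0.58 [279.6 197.3] [526.8  -7.7  60. ]
vise 0.6 [260.2 208.8] [499.6  61.3   0. ]
mould_plate 0.62 [244.5 200.2] [484.3 130.9  12. ]
date_stamp 0.68 [268.6 251.5] [ 351.4 -162.8    0. ]
marker_black 0.64 [368.2 287.7] [ 434.5 -441.8    0. ]
marker_black 0.56 [261.2 203.7] [527.2  90.4   0. ]
marker_red 0.44 [165.4 177.1] [377.8 547.9   0. ]
top [[-0.02, 0.99, -0.17, 174.71], [-1.0, -0.02, 0.01, 37.75], [0.01, 0.17, 0.99, 1663.17], [0.0, 0.0, 0.0, 1.0]] 47.21928678998004 0.010124313874216556
crank_grip 0.69 [345.7 181.8] [ 508.6 -313.3   54. ]
crank_socket 0.54 [346.8 185.4] [ 505.5 -328.6    0. ]
crank_knob 0.67 [335.  189.2] [ 479.5 -270.4   62. ]
shaft_top 0.83 [264.8 179.5] [516.   -9.8  82. ]
collar_to
[... 704 characters left out ...]
254.5 315.2] [386.9 539.8   0. ]
{'t': 1.8, 'q': array([ 1.28959785e+00,  3.52991483e-01,  1.63340776e+00,  2.48002336e-05,
        1.15519878e+00, -2.36165198e-03]), 'qd': array([-0.00114575, -0.00053597, -0.00142536, -0.00117899, -0.00075439,
        0.00015917]), 'effort': array([ 1.12510035e-03, -5.93742263e+01, -3.34566629e+01,  6.98279100e-02,
        1.58107473e-02, -1.29385049e-05]), 'tcp_pos': array([171.9925339 , 600.86759369, 228.58496566]), 'tool_rot': array([ 7.98513372e-01,  6.01977072e-01, -8.95327647e-06, -7.46533318e-06]), 'contact_force': array([ 0.56668162, -0.70949591, -0.09674591]), 'moment': array([-0.03197759, -0.03961739,  0.0161679 ]), 'finger_gap': 91.3855060720504}
```

View pics/scene0.png

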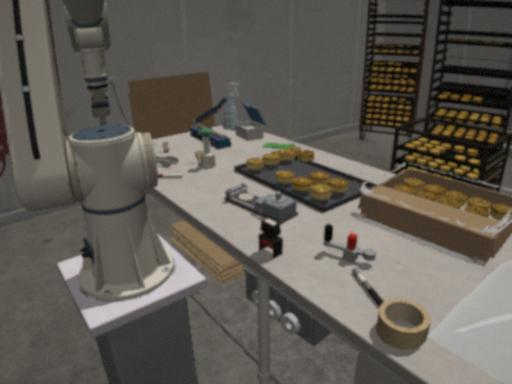

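View pics/top0.png

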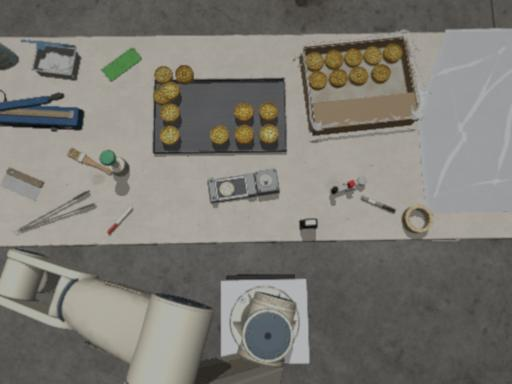

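```bash
python3 -m pendant '[{"travel":[0.017,-0.030,-0.002],"roll":-0.4},{"travel":[0.017,-0.030,-0.003],"roll":-0.4},{"travel":[0.017,-0.030,-0.003],"roll":-0.4},{"travel":[0.017,-0.030,-0.003],"roll":-0.4},{"travel":[0.017,-0.030,-0.003],"roll":-0.4},{"travel":[0.017,-0.030,-0.003],"roll":-0.4},{"travel":[0.017,-0.030,-0.003],"roll":-0.4},{"travel":[0.017,-0.030,-0.003],"roll":-0.4},{"travel":[0.017,-0.030,-0.003],"roll":-0.4},{"travel":[0.017,-0.030,-0.003],"roll":-0.4},{"travel":[0.017,-0.030,-0.003],"roll":-0.4},{"travel":[0.017,-0.030,-0.003],"roll":-0.4},{"travel":[0.017,-0.030,-0.003],"roll":-0.4},{"travel":[0.017,-0.030,-0.003],"roll":-0.4},{"travel":[0.017,-0.030,-0.003],"roll":-0.4},{"travel":[0.017,-0.030,-0.003],"roll":-0.4},{"travel":[0.017,-0.030,-0.003],"roll":-0.4},{"travel":[0.017,-0.030,-0.003],"roll":-0.4},{"travel":[0.017,-0.030,-0.003],"roll":-0.4},{"travel":[0.017,-0.030,-0.003],"roll":-0.4}]'
python3 -m pendant '[{"travel":[0,0,0],"roll":0},{"travel":[0,0,0],"roll":0}]'
python3 - <<'E'
from h import *
p=grab_frame("wrist"); np.save("w1.npy",p,allow_pickle=True); save(p,"w1.png",s=1.5)
print(np.round(p["cam_to_world"],2).tolist())
for q,h in {"shaft_top":82,"collar_top":60,"vise":0,"jaw":12,"mould_plate":12}.items():
    for r in nets.pinpoint(p,q)[:2]: print(q,round(r["score"],2),np.round(r["point"],1),np.round(onplane(p,[r["point"]],h)[0],1))
E
```

```text
t: 3.47
tcp_pos: [512.7, -0.9, 169.6]
tool_rot: [0.957, 0.292, 0.0, 0.0]
contact_force: [0.8, 1.3, 0.3]
finger_gap: 91.8
t: 3.63
tcp_pos: [512.5, -0.5, 169.4]
tool_rot: [0.957, 0.291, -0.0, -0.0]
contact_force: [0.0, -0.0, -0.0]
finger_gap: 91.5
[[0.83, -0.54, -0.15, 469.48], [0.56, 0.8, 0.23, 63.18], [0.0, -0.27, 0.96, 324.95], [0.0, 0.0, 0.0, 1.0]]
shaft_top 0.85 [250.2 213.5] [516.1 -12.   82. ]
shaft_top 0.49 [111.  369.4] [ 492.1 -232.5   82. ]
vise 0.8 [286.4 119.3] [505.6  69.4   0. ]
jaw 0.91 [284.9 114.5] [500.3  72.1  12. ]
mould_plate 0.59 [316.5  57.4] [494.5 132.5  12. ]
```

View pics/w1.png

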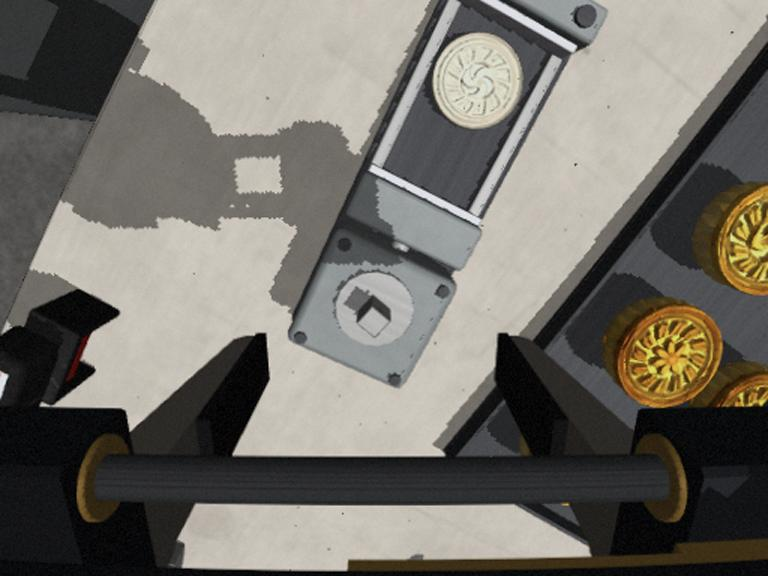

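```bash
python3 - <<'E'
from h import *
p=np.load("w1.npy",allow_pickle=True).item()
save(p,"w1c.png",crop=(210,175,290,240),s=9)
C=cloud(p); 
m=(C[...,2]>78)&(C[...,2]<86)&(abs(C[...,0]-516)<25)&(abs(C[...,1]+12)<25)
print(m.sum(),C[m].mean(0))
E
```

```text
272 [515.51507082 -13.08040373  81.07765883]
```

View pics/w1c.png

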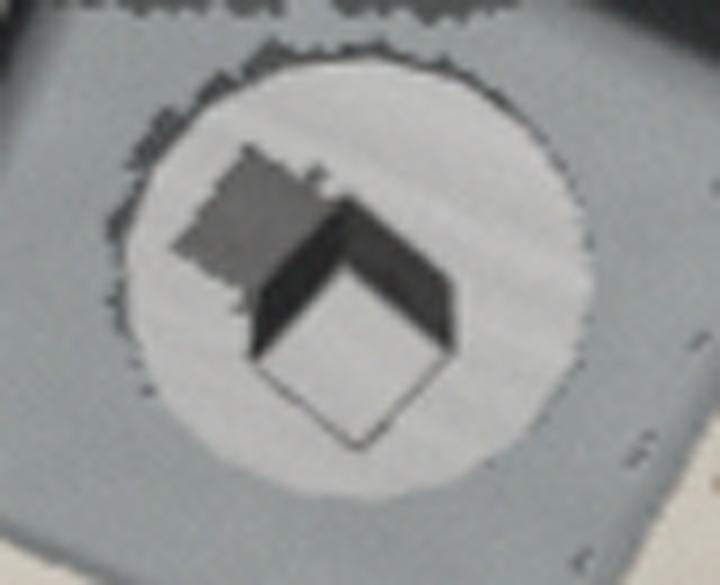

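```bash
python3 - <<'E'
from h import *
p=np.load("w1.npy",allow_pickle=True).item()
c=np.array([[343,265],[455,350],[360,450],[250,357]])/9.+[209.5,174.5]
w=onplane(p,c,81)
print(w.round(1),w.mean(0).round(1))
d=np.diff(np.vstack([w,w[:1]]),axis=0)[:,:2]
print(np.linalg.norm(d,axis=1),np.degrees(np.arctan2(d[:,1],d[:,0]))%90)
# collar ellipse
C=cloud(p); m=(abs(C[...,2]-60)<2)&(np.hypot(C[...,0]-516,C[...,1]+12)<40)
print(m.sum())
g=cv2.cvtColor(p["pixels"],cv2.COLOR_RGB2GRAY)
e=np.array([[130,280],[590,280],[350,58],[360,498],[545,430],[190,435],[520,110]])/9.+[209.5,174.5]
w=onplane(p,e,60)[:,:2]
A=np.c_[2*w,np.ones(len(w))]; s=np.linalg.lstsq(A,(w**2).sum(1),rcond=None)[0]
print(s[:2],np.sqrt(s[2]+s[:2]@s[:2]))
E
```

```text
[[509.8  -6.5  81. ]
 [523.1  -7.6  81. ]
 [521.3 -21.   81. ]
 [507.6 -18.9  81. ]] [515.5 -13.5  81. ]
[13.38044081 13.44921095 13.88954808 12.61669302] [85.14279269 82.24415456 81.55600174 79.858278  ]
1584
[516.10081706 -13.16857411] 23.695756771870517
```

```bash
python3 -m pendant '[{"travel":[0,-0.035,0],"roll":0},{"travel":[0,-0.035,0],"roll":0},{"travel":[0,-0.035,0],"roll":0},{"travel":[0,-0.035,0],"roll":0},{"travel":[0,-0.035,0],"roll":0},{"travel":[0,-0.035,0],"roll":0},{"travel":[0,-0.035,0],"roll":0},{"travel":[0,-0.035,0],"roll":0},{"travel":[0,-0.035,0],"roll":0},{"travel":[0,0,0],"roll":0},{"travel":[0,0,0],"roll":0}]'
python3 - <<'E'
from h import *
p=grab_frame("wrist"); np.save("w2.npy",p,allow_pickle=True); save(p,"w2.png",s=1.5)
for q,h in {"crank_grip":54,"crank_socket":0,"crank_knob":62}.items():
    for r in nets.pinpoint(p,q)[:2]: print(q,round(r["score"],2),np.round(r["point"],1),np.round(onplane(p,[r["point"]],h)[0],1))
C=cloud(p)
a=C.reshape(-1,3); rgb=p["pixels"].reshape(-1,3).astype(int)
near=np.hypot(a[:,0]-510,a[:,1]+318)<110
m=near&(abs(a[:,2]-74)<3)&(rgb[:,0]>rgb[:,1]+50); print("grip",m.sum(),a[m].mean(0)); 
r=cv2.minAreaRect(a[m][:,:2].astype(np.float32)); print(r)
m=near&(abs(a[:,2]-84)<3); print("knob",m.sum(),a[m].mean(0), np.median(a[m],0)); print(cv2.minAreaRect(a[m][:,:2].astype(np.float32)))
E
```

```text
t: 4.85
tcp_pos: [511.9, -314.8, 169.5]
tool_rot: [0.956, 0.292, 0.0, -0.0]
contact_force: [-0.1, 0.9, 0.2]
finger_gap: 91.7
crank_grip 0.78 [227. 196.] [ 493.8 -332.7   54. ]
crank_socket 0.97 [236.5 186. ] [ 501.3 -333.5    0. ]
crank_knob 0.79 [247.1 125.9] [ 473.9 -269.    62. ]
grip 559 [ 497.38969438 -332.09858709   73.11132618]
((497.5193176269531, -332.4103698730469), (21.091228485107422, 21.355867385864258), 19.458742141723633)
knob 581 [ 474.83867109 -268.46410005   83.30657331] [ 474.75114697 -268.42361601   83.32853828]
((474.7786560058594, -268.3892822265625), (20.385494232177734, 20.62348747253418), 34.48879623413086)
```

View pics/w2.png

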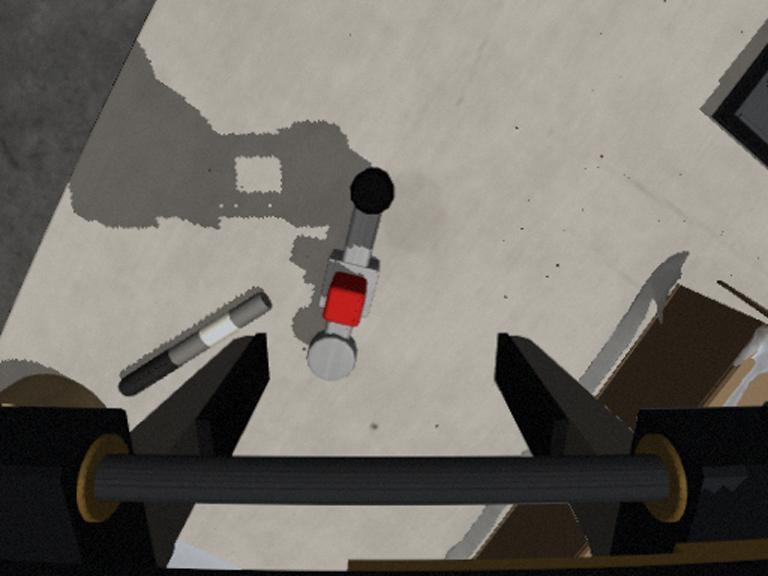

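```bash
python3 -m pendant '[{"travel":[-0.0048,-0.0058,-0.008],"roll":-0.73},{"travel":[-0.0048,-0.0058,-0.008],"roll":-0.73},{"travel":[-0.0048,-0.0058,-0.008],"roll":-0.73},{"travel":[0,0,-0.008],"roll":-0.73},{"travel":[0,0,-0.02],"roll":0},{"travel":[0,0,-0.02],"roll":0},{"travel":[0,0,-0.02],"roll":0},{"travel":[0,0,-0.012],"roll":0},{"travel":[0,0,0],"roll":0},{"travel":[0,0,0],"roll":0}]' 0.5
python3 - <<'E'
from h import *
p=grab_frame("wrist"); save(p,"w3.png",s=1.2)
E
```

```text
t: 5.88
tcp_pos: [497.6, -330.7, 65.5]
tool_rot: [0.986, 0.169, -0.0, -0.0]
contact_force: [-0.5, 0.4, -0.1]
finger_gap: 46.0
```

View pics/w3.png

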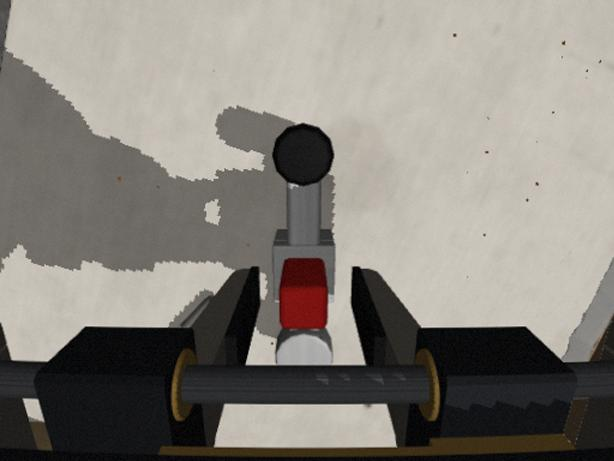

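```bash
python3 -m pendant '[{"travel":[0,-0.001,-0.006],"roll":0},{"travel":[0,0,-0.005],"roll":0},{"travel":[0,0,0],"roll":0}]'
python3 -m pendant '[{"travel":[0,0,0],"roll":0},{"travel":[0,0,0],"roll":0},{"travel":[0,0,0],"roll":0},{"travel":[0,0,0],"roll":0},{"travel":[0,0,0],"roll":0}]' 0
python3 -m pendant '[{"travel":[0,0,0],"roll":0},{"travel":[0,0,0],"roll":0}]' 0
```

```text
t: 6.18
tcp_pos: [497.4, -332.5, 54.2]
tool_rot: [0.986, 0.169, -0.0, -0.0]
contact_force: [-0.8, -0.2, 0.2]
finger_gap: 45.8
t: 6.6
tcp_pos: [497.7, -332.6, 54.7]
tool_rot: [0.986, 0.169, 0.0, 0.0]
contact_force: [-0.8, -0.1, 0.2]
finger_gap: 21.6
t: 6.77
tcp_pos: [497.7, -332.6, 54.8]
tool_rot: [0.986, 0.169, 0.0, 0.0]
contact_force: [-0.4, -0.1, 0.8]
finger_gap: 21.8
```

```bash
python3 -m pendant '[{"travel":[0,0,0.015],"roll":0},{"travel":[0,0,0.03],"roll":0},{"travel":[0,0,0.03],"roll":0},{"travel":[0,0.01,0.03],"roll":0},{"travel":[0.002,0.03,0],"roll":-0.5},{"travel":[0.002,0.03,0],"roll":-0.5},{"travel":[0.002,0.03,0],"roll":-0.5},{"travel":[0.002,0.03,0],"roll":-0.5},{"travel":[0.002,0.03,0],"roll":-0.5},{"travel":[0.002,0.03,0],"roll":-0.5},{"travel":[0.002,0.03,0],"roll":-0.5},{"travel":[0.002,0.03,0],"roll":-0.5},{"travel":[0.002,0.03,0],"roll":-0.5},{"travel":[0,0.03,0],"roll":-0.5},{"travel":[0,0.009,0],"roll":-0.5},{"travel":[0,0,0],"roll":0},{"travel":[0,0,0],"roll":0}]'
python3 - <<'E'
from h import *
p=grab_frame("wrist"); np.save("w4.npy",p,allow_pickle=True); save(p,"w4.png",s=1.5)
C=cloud(p)
a=C.reshape(-1,3); rgb=p["pixels"].reshape(-1,3).astype(int)
for n,z in (("knob",184),("grip",174)):
    m=(np.hypot(a[:,0]-515,a[:,1]+13)<110)&(abs(a[:,2]-z)<5)&((n=="knob")|(rgb[:,0]>rgb[:,1]+50)); print(n,m.sum(),np.median(a[m],0))
print(telemetry.get_state())
E
```

```text
t: 8.18
tcp_pos: [515.2, -13.2, 159.2]
tool_rot: [0.998, -0.069, -0.0, 0.0]
contact_force: [0.3, -0.1, -3.2]
finger_gap: 21.9
knob 3116 [524.75368942  51.32644614 187.40613349]
grip 1789 [515.76177673 -10.53945661 177.52371028]
{'t': 8.2333, 'q': array([-2.95290345e-02,  2.66634213e-01,  1.93097766e+00, -4.20450229e-04,
        9.44595811e-01,  1.09612073e-01]), 'qd': array([-0.01804625, -0.00084386, -0.00470676, -0.00054798,  0.00036115,
        0.00068178]), 'effort': array([ 1.10096745e+00, -5.02800000e+01, -2.98476577e+01,  1.38167250e-01,
        2.28576385e-02,  1.12146561e-01]), 'tcp_pos': array([515.3091784 , -13.83807206, 159.30724425]), 'tool_rot': array([ 9.97589444e-01, -6.93914805e-02, -3.00449407e-04,  1.82472627e-04]), 'contact_force': array([-0.12036343, -0.70916524, -3.42036249]), 'moment': array([-0.0947992 ,  0.0773782 , -0.04650319]), 'finger_gap': 21.63912825059414}
```

View pics/w4.png

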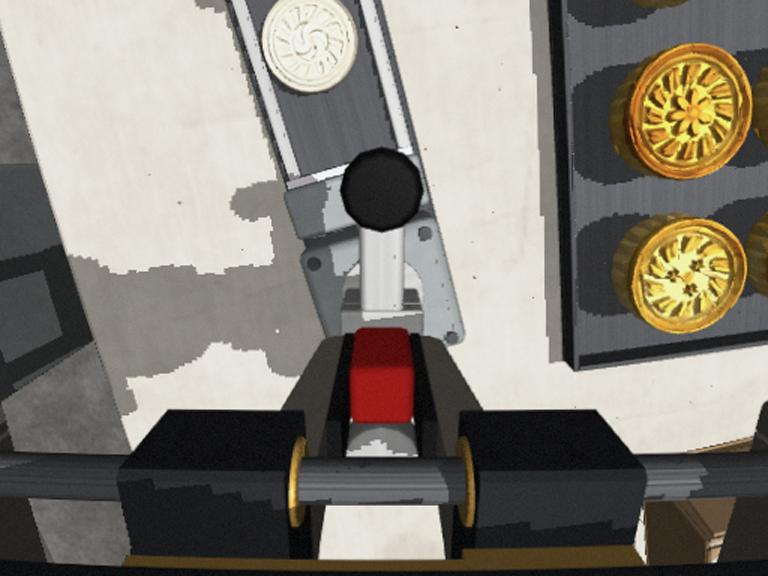

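```bash
python3 -m pendant '[{"travel":[0.0005,0.0003,-0.01],"roll":0},{"travel":[0,0,-0.008],"roll":0},{"travel":[0,0,-0.001],"roll":0},{"travel":[0,0,0],"roll":0}]'; python3 -m pendant '[{"travel":[0,0,-0.002],"roll":0},{"travel":[0,0,0],"roll":0}]';
```

```text
t: 8.57
tcp_pos: [515.2, -13.8, 139.4]
tool_rot: [0.997, -0.071, -0.001, 0.0]
contact_force: [0.9, 0.3, -3.3]
finger_gap: 21.9
t: 8.73
tcp_pos: [516.1, -13.5, 138.3]
tool_rot: [0.998, -0.071, -0.0, -0.0]
contact_force: [-0.1, 0.4, -3.8]
finger_gap: 21.5
```

```bash
for i in 1; do python3 -m pendant '[{"travel":[0,0,-0.001],"roll":0},{"travel":[0,0,0],"roll":0}]'; python3 -m pendant '[{"travel":[0,0,-0.001],"roll":0},{"travel":[0,0,0],"roll":0}]';python3 -m pendant '[{"travel":[0,0,-0.001],"roll":0},{"travel":[0,0,0],"roll":0}]'; done
```

```text
t: 8.9
tcp_pos: [516.2, -13.3, 137.6]
tool_rot: [0.998, -0.07, 0.0, -0.0]
contact_force: [-0.1, -1.0, -3.0]
finger_gap: 21.8
t: 9.07
tcp_pos: [516.1, -13.2, 136.6]
tool_rot: [0.998, -0.07, 0.0, -0.0]
contact_force: [0.3, -0.2, -3.7]
finger_gap: 22.0
t: 9.23
tcp_pos: [516.1, -13.2, 135.5]
tool_rot: [0.998, -0.07, -0.0, -0.0]
contact_force: [1.1, -0.2, -3.3]
finger_gap: 21.9
```

```bash
python3 -m pendant '[{"travel":[0,0,-0.001],"roll":0},{"travel":[0,0,0],"roll":0}]'; python3 -m pendant '[{"travel":[0,0,-0.001],"roll":0},{"travel":[0,0,0],"roll":0}]';python3 -m pendant '[{"travel":[0,0,-0.001],"roll":0},{"travel":[0,0,0],"roll":0}]';python3 -m pendant '[{"travel":[0,0,-0.001],"roll":0},{"travel":[0,0,0],"roll":0}]'
```

```text
t: 9.4
tcp_pos: [516.0, -13.2, 134.4]
tool_rot: [0.998, -0.07, -0.0, -0.0]
contact_force: [-0.4, 0.2, -4.4]
finger_gap: 22.0
t: 9.57
tcp_pos: [516.0, -13.2, 133.4]
tool_rot: [0.998, -0.07, -0.0, -0.0]
contact_force: [0.6, -0.2, -3.4]
finger_gap: 22.3
t: 9.73
tcp_pos: [516.0, -13.2, 132.4]
tool_rot: [0.998, -0.07, -0.0, 0.0]
contact_force: [1.1, 1.0, -3.7]
finger_gap: 21.8
t: 9.9
tcp_pos: [516.0, -13.2, 131.4]
tool_rot: [0.998, -0.07, -0.0, -0.0]
contact_force: [0.1, -0.1, -4.5]
finger_gap: 22.2
```

```bash
python3 -m pendant '[{"travel":[0,0,-0.002],"roll":0},{"travel":[0,0,-0.002],"roll":0},{"travel":[0,0,0],"roll":0}]'; python3 -m pendant '[{"travel":[0,0,-0.002],"roll":0},{"travel":[0,0,-0.002],"roll":0},{"travel":[0,0,0],"roll":0}]';python3 -m pendant '[{"travel":[0,0,-0.002],"roll":0},{"travel":[0,0,-0.002],"roll":0},{"travel":[0,0,-0.001],"roll":0},{"travel":[0,0,0],"roll":0}]';python3 -m pendant '[{"travel":[0,0,-0.001],"roll":0},{"travel":[0,0,-0.001],"roll":0},{"travel":[0,0,0],"roll":0}]'
```

```text
t: 10.15
tcp_pos: [515.8, -13.2, 127.1]
tool_rot: [0.998, -0.07, -0.0, 0.0]
contact_force: [0.3, 0.5, -3.7]
finger_gap: 22.0
t: 10.4
tcp_pos: [515.8, -13.2, 123.1]
tool_rot: [0.998, -0.07, -0.0, -0.0]
contact_force: [1.1, 0.2, -4.3]
finger_gap: 22.1
t: 10.73
tcp_pos: [515.9, -13.2, 118.3]
tool_rot: [0.998, -0.07, -0.0, 0.0]
contact_force: [-0.6, -0.1, -4.0]
finger_gap: 21.9
t: 10.98
tcp_pos: [516.0, -13.2, 116.4]
tool_rot: [0.998, -0.07, -0.0, 0.0]
contact_force: [0.5, -0.5, -3.3]
finger_gap: 22.0
```

```bash
python3 -m pendant '[{"travel":[0,0,-0.001],"roll":0},{"travel":[0,0,0],"roll":0}]'; python3 -m pendant '[{"travel":[0,0,-0.0006],"roll":0},{"travel":[0,0,0],"roll":0},{"travel":[0,0,0],"roll":0}]'
```

```text
t: 11.15
tcp_pos: [516.1, -13.2, 115.5]
tool_rot: [0.998, -0.07, -0.0, 0.0]
contact_force: [-1.0, -0.8, -4.2]
finger_gap: 21.6
t: 11.4
tcp_pos: [516.1, -13.2, 115.0]
tool_rot: [0.998, -0.07, -0.0, 0.0]
contact_force: [0.1, -0.3, -2.8]
finger_gap: 22.1
```

```bash
python3 -m pendant '[{"travel":[0,0,0],"roll":0},{"travel":[0,0,0],"roll":0},{"travel":[0,0,0],"roll":0},{"travel":[0,0,0],"roll":0}]' 0.5
python3 -m pendant '[{"travel":[0,0,0.01],"roll":0},{"travel":[0,0,0.025],"roll":0},{"travel":[0,0,0.03],"roll":0},{"travel":[0,0.02,0.005],"roll":0},{"travel":[0.002,0.02,0],"roll":0},{"travel":[0,0,0],"roll":0},{"travel":[0,0,0],"roll":0}]'
python3 - <<'E'
from h import *
p=grab_frame("wrist"); np.save("w5.npy",p,allow_pickle=True); save(p,"w5.png",s=1.5)
C=cloud(p)
a=C.reshape(-1,3); rgb=p["pixels"].reshape(-1,3).astype(int)
for n,z in (("knob",144),("grip",134)):
    m=(np.hypot(a[:,0]-515,a[:,1]+13)<110)&(abs(a[:,2]-z)<3)&((n=="knob")|(rgb[:,0]>rgb[:,1]+50)); print(n,m.sum(),np.median(a[m],0),cv2.minAreaRect(a[m][:,:2].astype(np.float32)))
print(telemetry.get_state()["tcp_pos"])
E
```

```text
t: 11.73
tcp_pos: [516.4, -13.2, 115.3]
tool_rot: [0.998, -0.07, 0.0, -0.0]
contact_force: [0.4, -0.1, 0.4]
finger_gap: 45.0
t: 12.32
tcp_pos: [518.2, 27.2, 185.7]
tool_rot: [0.998, -0.07, 0.0, 0.0]
contact_force: [-0.2, -0.5, -0.4]
finger_gap: 46.2
knob 747 [526.09760913  54.46775931 143.33494877] ((526.1016845703125, 54.121402740478516), (20.30728530883789, 20.621784210205078), 12.211548805236816)
grip 649 [516.58772592 -11.97780775 133.25126973] ((516.4188232421875, -12.569040298461914), (20.714736938476562, 20.794696807861328), 81.64797973632812)
[517.98150097  26.69590098 185.3455678 ]
```

View pics/w5.png

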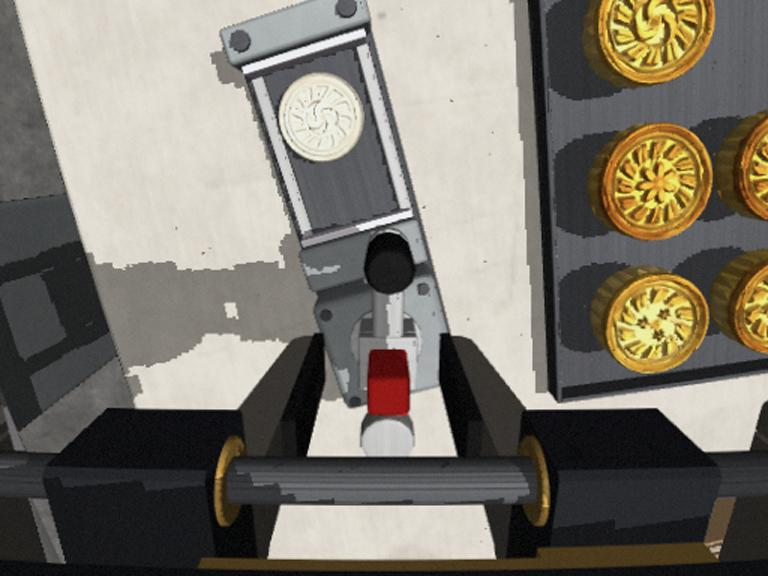

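```bash
python3 - <<'E'
from h import *
p=np.load("w5.npy",allow_pickle=True).item()
C=cloud(p)
# fixed-jaw / jaw face strips in image (full-res px)
for (u,v) in [(215,145),(230,155),(245,150),(205,162),(270,144),(160,45),(245,23),(170,30),(235,40),(203,35),(213,77),(190,100),(240,130),(215,60),(225,112)]:
    print(u,v,C[v,u].round(1))
sh=np.array([516,-13.2])
# jaw face line edge at top: points (303,247),(412,212)/1.5 ; fixed jaw (243,72),(367,34)
A=onplane(p,np.array([[303,240],[412,209]])/1.5,57)[:,:2]
B=onplane(p,np.array([[243,68],[367,31]])/1.5,54)[:,:2]
print(A,B)
d=np.diff(B,axis=0)[0]; n=np.array([-d[1],d[0]])/np.linalg.norm(d); print(n,np.degrees(np.arctan2(n[1],n[0])),(A-sh)@n,(B-sh)@n)
m=(abs(C[...,2]-23)<2.5)&(np.hypot(C[...,0]-490,C[...,1]-135)<45)
e=C[m][:,:2]; print(m.sum(),e.mean(0),(e.mean(0)-sh)@n)
E
```

```text
215 145 [482.   67.4  12.3]
230 155 [498.1  57.5  32.3]
245 150 [513.8  60.2  31.1]
205 162 [471.6  53.9  31.7]
270 144 [539.6  62.8  31.8]
160 45 [448.7 170.   28.9]
245 23 [531.1 181.1  12.1]
170 30 [463.5 178.2  41.6]
235 40 [519.  167.2  11.7]
203 35 [491.  171.8  32.2]
213 77 [492.6 134.8  21.4]
190 100 [464.9 116.7  15.7]
240 130 [510.6  79.1   9.1]
215 60 [497.3 150.1  21.4]
225 112 [498.   99.8  11.6]
[[473.86728457  60.16749273]
 [543.55808395  69.80212907]] [[456.82604155 164.06955093]
 [530.7835029  173.09712828]]
[-0.12116513  0.99263236] 96.95935032842794 [77.93196375 79.05152081] [183.1333139 183.1333139]
2506 [493.17486346 135.14279801] 150.01547300158282
```

```bash
python3 -m pendant '[{"travel":[0.004,0.014,0],"roll":0},{"travel":[0.004,0.0135,0],"roll":0},{"travel":[0,0,-0.02],"roll":0},{"travel":[0,0,-0.025],"roll":0},{"travel":[0,0,-0.018],"roll":0},{"travel":[0,0,0],"roll":0},{"travel":[0,0,0],"roll":0}]'
python3 -m pendant '[{"travel":[0,0,0],"roll":0},{"travel":[0,0,0],"roll":0},{"travel":[0,0,0],"roll":0},{"travel":[0,0,0],"roll":0},{"travel":[0,0,0],"roll":0},{"travel":[0,0,0],"roll":0}]' 0
python3 - <<'E'
import numpy as np
c=np.array([516,-13.2]);a=np.radians(81.8-10*np.arange(37)); P=68*np.c_[np.cos(a),np.sin(a)]
for i,d in enumerate(np.diff(P,axis=0)): print(i,round(82-10*(i+1)),d.round(1).tolist(), end='; ')
E
```

```text
t: 12.95
tcp_pos: [525.5, 54.1, 121.3]
tool_rot: [0.998, -0.07, -0.001, 0.0]
contact_force: [-0.6, 0.0, 1.4]
finger_gap: 45.8
t: 13.45
tcp_pos: [526.8, 54.5, 122.8]
tool_rot: [0.998, -0.07, 0.001, -0.0]
contact_force: [0.7, 2.1, 3.9]
finger_gap: 23.2
0 72 [11.5, -2.7]; 1 62 [10.9, -4.7]; 2 52 [9.9, -6.5]; 3 42 [8.6, -8.1]; 4 32 [7.1, -9.5]; 5 22 [5.3, -10.6]; 6 12 [3.4, -11.3]; 7 2 [1.4, -11.8]; 8 -8 [-0.7, -11.8]; 9 -18 [-2.7, -11.5]; 10 -28 [-4.7, -10.9]; 11 -38 [-6.5, -9.9]; 12 -48 [-8.1, -8.6]; 13 -58 [-9.5, -7.1]; 14 -68 [-10.6, -5.3]; 15 -78 [-11.3, -3.4]; 16 -88 [-11.8, -1.4]; 17 -98 [-11.8, 0.7]; 18 -108 [-11.5, 2.7]; 19 -118 [-10.9, 4.7]; 20 -128 [-9.9, 6.5]; 21 -138 [-8.6, 8.1]; 22 -148 [-7.1, 9.5]; 23 -158 [-5.3, 10.6]; 24 -168 [-3.4, 11.3]; 25 -178 [-1.4, 11.8]; 26 -188 [0.7, 11.8]; 27 -198 [2.7, 11.5]; 28 -208 [4.7, 10.9]; 29 -218 [6.5, 9.9]; 30 -228 [8.1, 8.6]; 31 -238 [9.5, 7.1]; 32 -248 [10.6, 5.3]; 33 -258 [11.3, 3.4]; 34 -268 [11.8, 1.4]; 35 -278 [11.8, -0.7];
```

```bash
python3 -m pendant '[{"travel":[0.0115,-0.0027,0],"roll":0},{"travel":[0.0109,-0.0047,0],"roll":0},{"travel":[0.0099,-0.0065,0],"roll":0}]'
python3 - <<'E'
from h import *
s=telemetry.get_state(); r=s["tcp_pos"][:2]-[516,-13.2]; print(np.hypot(*r),np.degrees(np.arctan2(r[1],r[0])),s["contact_force"])
E
```

```text
t: 13.7
tcp_pos: [557.7, 40.8, 122.2]
tool_rot: [0.998, -0.07, -0.001, -0.0]
contact_force: [-6.1, 3.7, 8.5]
finger_gap: 23.0
68.2629652783603 52.338415347730724 [-6.12361669  3.65657484  8.52807446]
```

```bash
python3 -m pendant '[{"travel":[0.0086,-0.0081,0.0005],"roll":0},{"travel":[0.0071,-0.0095,0.0005],"roll":0},{"travel":[0.0053,-0.0106,0],"roll":0},{"travel":[0.0034,-0.0113,0],"roll":0},{"travel":[0.0014,-0.0118,0],"roll":0},{"travel":[-0.0007,-0.0118,0],"roll":0},{"travel":[-0.0027,-0.0115,0],"roll":0},{"travel":[-0.0047,-0.0109,0],"roll":0},{"travel":[-0.0065,-0.0099,0],"roll":0}]'
python3 - <<'E'
from h import *
s=telemetry.get_state(); r=s["tcp_pos"][:2]-[516,-13.2]; print(np.hypot(*r),np.degrees(np.arctan2(r[1],r[0])),s["contact_force"])
E
```

```text
t: 14.45
tcp_pos: [570.0, -54.7, 122.9]
tool_rot: [0.997, -0.071, 0.0, -0.001]
contact_force: [0.6, 7.4, -0.0]
finger_gap: 23.4
68.1053873228592 -37.512843686120775 [ 6.12876885e-01  7.40832802e+00 -5.21935607e-03]
```

```bash
python3 -m pendant '[{"travel":[-0.0081,-0.0086,0],"roll":0},{"travel":[-0.0095,-0.0071,0],"roll":0},{"travel":[-0.0106,-0.0053,0],"roll":0},{"travel":[-0.0113,-0.0034,0],"roll":0},{"travel":[-0.0118,-0.0014,0],"roll":0},{"travel":[-0.0118,0.0007,0],"roll":0},{"travel":[-0.0115,0.0027,0],"roll":0},{"travel":[-0.0109,0.0047,0],"roll":0},{"travel":[-0.0099,0.0065,0],"roll":0},{"travel":[-0.0086,0.0081,0],"roll":0},{"travel":[-0.0071,0.0095,0],"roll":0},{"travel":[-0.0053,0.0106,0],"roll":0},{"travel":[-0.0034,0.0113,0],"roll":0},{"travel":[-0.0014,0.0118,0],"roll":0}]'
python3 - <<'E'
from h import *
s=telemetry.get_state(); r=s["tcp_pos"][:2]-[516,-13.2]; print(np.hypot(*r),np.degrees(np.arctan2(r[1],r[0])),s["contact_force"])
E
```

```text
t: 15.62
tcp_pos: [447.6, -15.8, 123.1]
tool_rot: [0.998, -0.07, -0.001, 0.001]
contact_force: [-1.9, -6.4, 3.6]
finger_gap: 23.3
68.469529271305 -177.84252706443664 [-1.92180588 -6.44648595  3.61818652]
```

```bash
python3 -m pendant '[{"travel":[0.0007,0.0118,0],"roll":0},{"travel":[0.0027,0.0115,0],"roll":0},{"travel":[0.0047,0.0109,0],"roll":0},{"travel":[0.0065,0.0099,0],"roll":0},{"travel":[0.0081,0.0086,0],"roll":0},{"travel":[0.0095,0.0071,0],"roll":0},{"travel":[0.0106,0.0053,0],"roll":0},{"travel":[0.0113,0.0034,0],"roll":0}]'
python3 - <<'E'
from h import *
s=telemetry.get_state(); r=s["tcp_pos"][:2]-[516,-13.2]; print(np.hypot(*r),np.degrees(np.arctan2(r[1],r[0])),s["contact_force"])
p=grab_frame("wrist"); np.save("w6.npy",p,allow_pickle=True); save(p,"w6.png",s=1.5)
E
```

```text
t: 16.28
tcp_pos: [500.7, 53.6, 122.6]
tool_rot: [0.998, -0.07, -0.002, 0.001]
contact_force: [-7.0, -0.7, 5.5]
finger_gap: 23.3
68.51996529098173 102.87036237724467 [-7.03492877 -0.74606795  5.52041047]
```

View pics/w6.png

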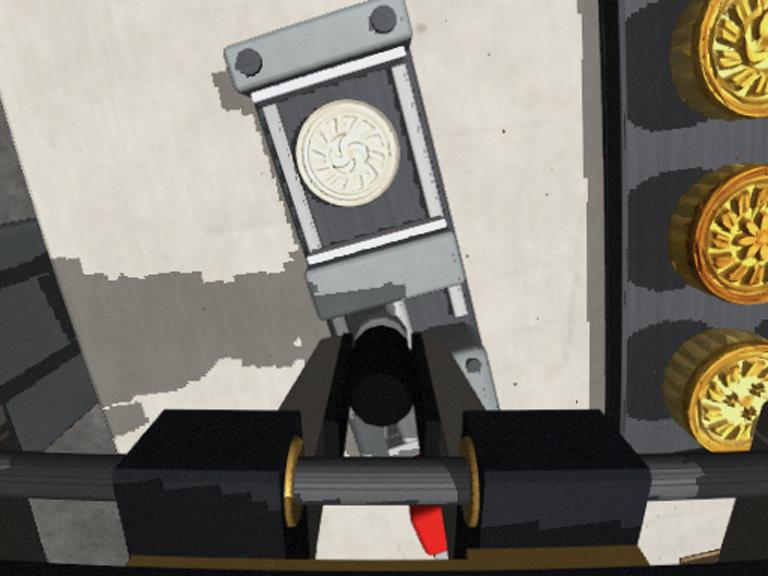

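```bash
python3 -m pendant '[{"travel":[0.0118,0.0014,0.0003],"roll":0},{"travel":[0.0118,-0.0007,0.0003],"roll":0},{"travel":[0.0115,-0.0027,0],"roll":0},{"travel":[0.0109,-0.0047,0],"roll":0},{"travel":[0.0099,-0.0065,0],"roll":0},{"travel":[0.0086,-0.0081,0],"roll":0},{"travel":[0.0071,-0.0095,0],"roll":0},{"travel":[0.0053,-0.0106,0],"roll":0},{"travel":[0.0034,-0.0113,0],"roll":0},{"travel":[0.0014,-0.0118,0],"roll":0}]'
python3 - <<'E'
from h import *
s=telemetry.get_state(); r=s["tcp_pos"][:2]-[516,-13.2]; print(np.hypot(*r),np.degrees(np.arctan2(r[1],r[0])),s["contact_force"])
p=grab_frame("wrist"); np.save("w7.npy",p,allow_pickle=True); save(p,"w7.png",s=1.5)
E
```

```text
t: 17.17
tcp_pos: [583.6, -10.7, 123.0]
tool_rot: [0.998, -0.071, -0.001, -0.001]
contact_force: [-2.9, 5.8, -0.7]
finger_gap: 23.1
67.65885109579735 2.1530728867122404 [-2.89217781  5.79380136 -0.67209545]
```

View pics/w7.png

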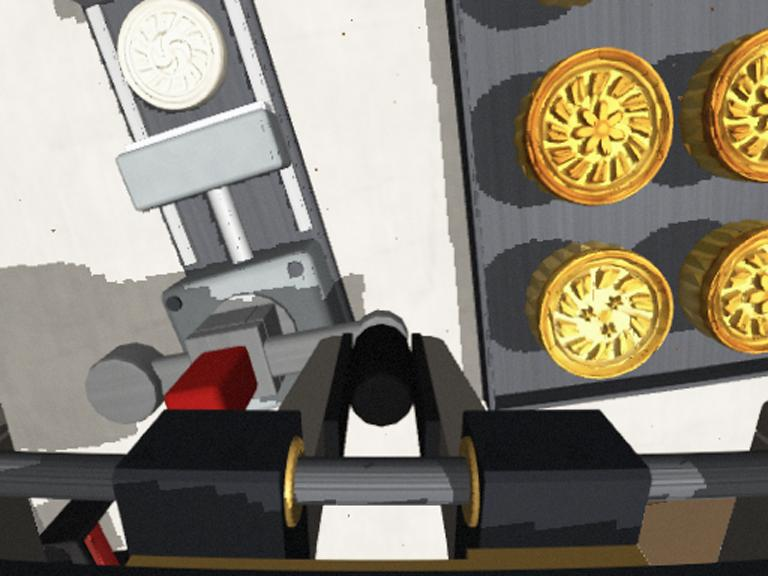

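```bash
python3 -m pendant '[{"travel":[-0.0009,-0.0118,0],"roll":0},{"travel":[-0.0028,-0.0115,0],"roll":0},{"travel":[-0.0047,-0.0109,0],"roll":0},{"travel":[-0.0065,-0.0099,0],"roll":0}]'
python3 - <<'E'
from h import *
s=telemetry.get_state(); r=s["tcp_pos"][:2]-[516,-13.2]; t=np.arctan2(r[1],r[0]); print(np.hypot(*r),np.degrees(t),s["contact_force"], s["contact_force"][:2]@[-np.sin(t),np.cos(t)])
p=grab_frame("wrist"); np.save("w8.npy",p,allow_pickle=True); save(p,"w8.png",s=1.5)
E
```

```text
t: 17.55
tcp_pos: [569.6, -54.7, 123.3]
tool_rot: [0.998, -0.071, 0.0, -0.001]
contact_force: [1.0, 6.1, -4.8]
finger_gap: 23.2
67.77082113443618 -37.75059121749603 [ 1.02445035  6.0851765  -4.79395934] 5.438641735922908
```

View pics/w8.png

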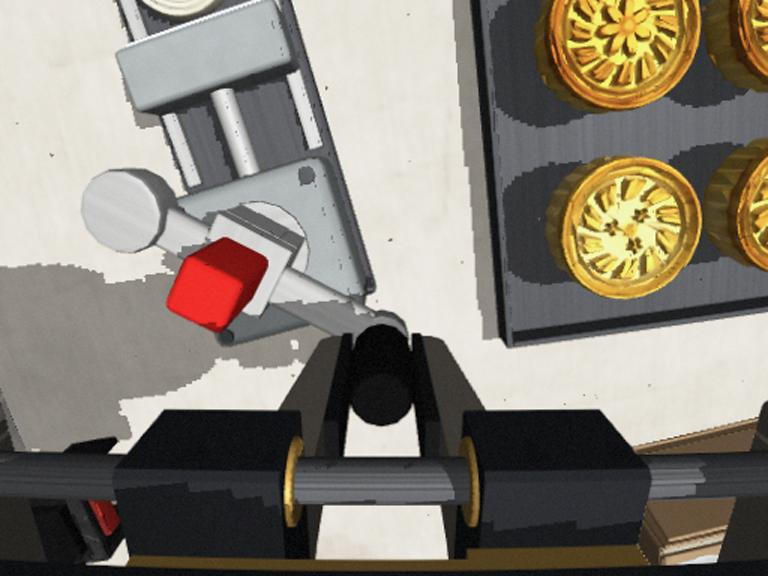

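```bash
cat > f.py <<'E'
from h import *
s=telemetry.get_state(); r=s["tcp_pos"][:2]-[516,-13.2]; t=np.arctan2(r[1],r[0]); print("R %.1f ang %.1f tang %.2f rad %.2f mz %.3f"%(np.hypot(*r),np.degrees(t), s["contact_force"][:2]@[-np.sin(t),np.cos(t)],s["contact_force"][:2]@[np.cos(t),np.sin(t)],s["moment"][2]))
E
python3 -m pendant '[{"travel":[-0.0039,-0.0045,-0.0003],"roll":0},{"travel":[-0.0042,-0.0042,-0.0002],"roll":0}]'; python3 f.py
python3 -m pendant '[{"travel":[-0.0046,-0.0038,0],"roll":0},{"travel":[-0.0049,-0.0034,0],"roll":0}]'; python3 f.py
```

```text
t: 17.77
tcp_pos: [562.0, -63.2, 123.1]
tool_rot: [0.997, -0.071, 0.001, -0.001]
contact_force: [2.6, 5.9, -1.0]
finger_gap: 23.7
R 67.9 ang -47.4 tang 5.92 rad -2.56 mz -0.019
t: 17.93
tcp_pos: [552.7, -70.3, 123.2]
tool_rot: [0.998, -0.071, 0.001, -0.0]
contact_force: [3.6, 4.4, -3.2]
finger_gap: 23.1
R 67.9 ang -57.3 tang 5.38 rad -1.77 mz 0.015
```

```bash

python3 -m pendant '[{"travel":[-0.0052,-0.0029,0],"roll":0},{"travel":[-0.0054,-0.0025,0],"roll":0}]'; python3 f.py
python3 - <<'E'
from h import *
p=grab_frame("scene"); save(p,"s9.png",crop=(200,160,320,230),s=6)
p=grab_frame("top"); save(p,"t9.png",crop=(190,150,300,220),s=6)
E
```

```text
t: 18.1
tcp_pos: [542.3, -75.9, 123.3]
tool_rot: [0.998, -0.071, 0.001, -0.0]
contact_force: [4.2, 4.2, -3.5]
finger_gap: 23.3
R 68.0 ang -67.2 tang 5.48 rad -2.30 mz 0.010
```

View pics/t9.png

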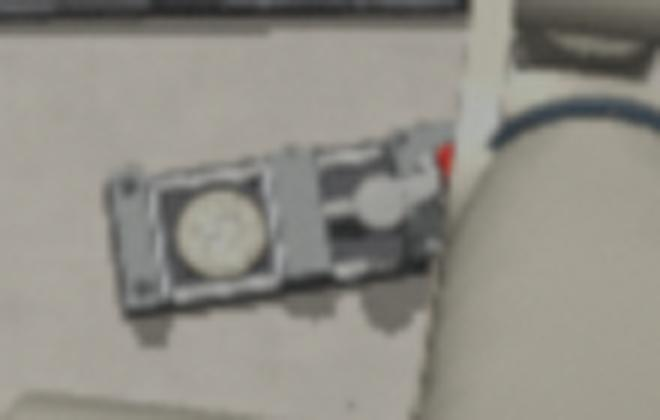

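View pics/s9.png

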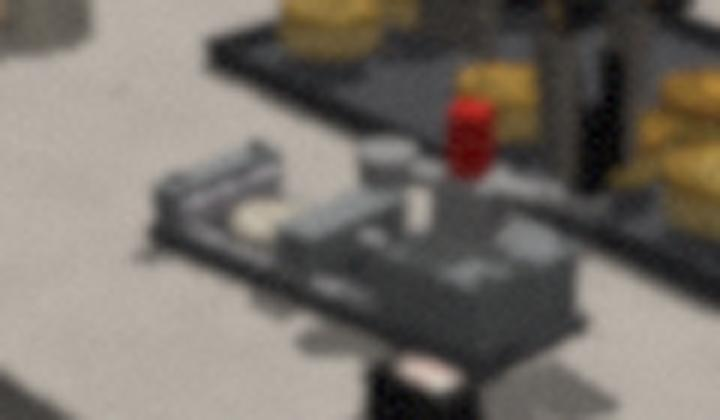

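```bash

python3 -m pendant '[{"travel":[-0.0055,-0.0021,-0.0003],"roll":0},{"travel":[-0.0057,-0.0016,0],"roll":0},{"travel":[-0.0058,-0.0011,0],"roll":0},{"travel":[-0.0059,-0.0005,0],"roll":0}]'; python3 f.py
python3 -m pendant '[{"travel":[-0.0059,0,0],"roll":0},{"travel":[-0.0059,0.0005,0],"roll":0}]'; python3 f.py
python3 -m pendant '[{"travel":[-0.0058,0.0010,0],"roll":0},{"travel":[-0.0057,0.0015,0],"roll":0}]'; python3 f.py
```

```text
t: 18.53
tcp_pos: [519.7, -81.4, 123.2]
tool_rot: [0.998, -0.07, 0.002, -0.0]
contact_force: [4.4, 3.8, -1.9]
finger_gap: 23.4
R 68.3 ang -86.9 tang 4.59 rad -3.52 mz 0.002
t: 18.7
tcp_pos: [508.1, -81.0, 123.2]
tool_rot: [0.998, -0.07, 0.002, 0.0]
contact_force: [5.2, 3.6, -3.6]
finger_gap: 23.4
R 68.3 ang -96.6 tang 4.71 rad -4.14 mz -0.017
t: 18.87
tcp_pos: [496.8, -78.7, 123.4]
tool_rot: [0.998, -0.07, 0.002, 0.0]
contact_force: [5.7, 1.6, -2.4]
finger_gap: 23.0
R 68.3 ang -106.3 tang 5.01 rad -3.15 mz -0.036
```

```bash

python3 -m pendant '[{"travel":[-0.0056,0.0020,0],"roll":0},{"travel":[-0.0054,0.0025,0],"roll":0}]'; python3 f.py
python3 -m pendant '[{"travel":[-0.0052,0.0029,0],"roll":0},{"travel":[-0.0049,0.0034,0],"roll":0}]'; python3 f.py
python3 - <<'E'
from h import *
p=grab_frame("top"); save(p,"t10.png",crop=(190,150,300,220),s=6)
E
```

```text
t: 19.03
tcp_pos: [485.9, -74.4, 123.4]
tool_rot: [0.998, -0.07, 0.002, 0.0]
contact_force: [4.9, -1.2, -2.0]
finger_gap: 23.1
R 68.2 ang -116.2 tang 4.90 rad -1.07 mz 0.004
t: 19.2
tcp_pos: [475.8, -68.3, 123.4]
tool_rot: [0.998, -0.07, 0.002, 0.001]
contact_force: [5.5, -2.6, -2.5]
finger_gap: 23.4
R 68.2 ang -126.1 tang 6.01 rad -1.11 mz 0.005
```

View pics/t10.png

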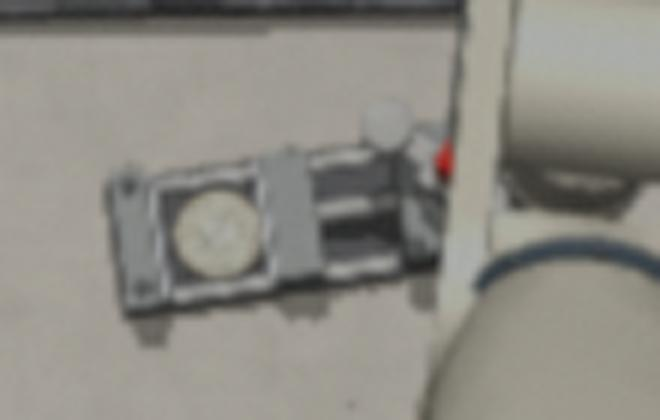

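```bash

python3 -m pendant '[{"travel":[-0.0046,0.0038,0],"roll":0},{"travel":[-0.0042,0.0042,0],"roll":0}]'; python3 f.py
python3 -m pendant '[{"travel":[-0.0039,0.0045,0],"roll":0},{"travel":[-0.0035,0.0048,0],"roll":0}]'; python3 f.py
python3 - <<'E'
from h import *
p=grab_frame("top"); save(p,"t11.png",crop=(190,150,300,220),s=6)
E
```

```text
t: 19.42
tcp_pos: [466.7, -60.5, 123.4]
tool_rot: [0.998, -0.07, 0.002, 0.001]
contact_force: [3.5, -3.0, -1.5]
finger_gap: 23.4
R 68.3 ang -136.2 tang 4.57 rad -0.46 mz 0.012
t: 19.58
tcp_pos: [459.0, -51.2, 123.3]
tool_rot: [0.998, -0.07, 0.001, 0.001]
contact_force: [4.0, -4.4, 0.2]
finger_gap: 22.8
R 68.5 ang -146.3 tang 5.92 rad -0.88 mz 0.001
```

View pics/t11.png

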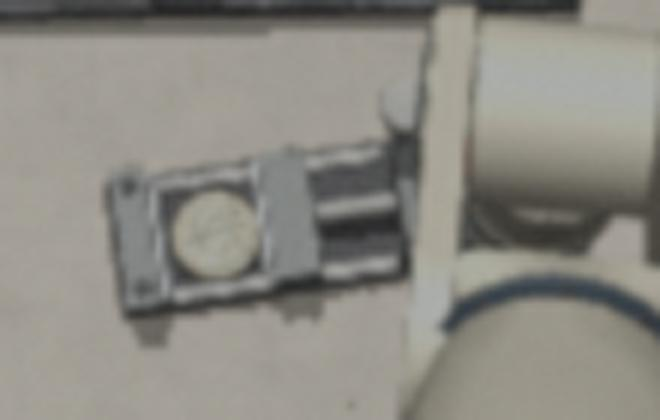

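```bash

python3 -m pendant '[{"travel":[-0.0030,0.0050,0],"roll":0},{"travel":[-0.0026,0.0053,0],"roll":0}]'; python3 f.py
python3 -m pendant '[{"travel":[-0.0021,0.0055,0],"roll":0},{"travel":[-0.0017,0.0057,0],"roll":0}]'; python3 f.py
```

```text
t: 19.8
tcp_pos: [453.3, -40.9, 123.2]
tool_rot: [0.998, -0.07, 0.001, 0.001]
contact_force: [4.1, -3.7, -1.5]
finger_gap: 23.0
R 68.5 ang -156.2 tang 5.06 rad -2.24 mz 0.009
t: 19.97
tcp_pos: [449.4, -29.6, 123.2]
tool_rot: [0.998, -0.07, 0.001, 0.001]
contact_force: [3.9, -5.0, -1.6]
finger_gap: 23.2
R 68.6 ang -166.2 tang 5.79 rad -2.58 mz -0.021
```

```bash

python3 -m pendant '[{"travel":[-0.0011,0.0058,0],"roll":0}]'; python3 f.py
python3 -m pendant '[{"travel":[-0.0006,0.0059,0],"roll":0}]'; python3 f.py
python3 - <<'E'
from h import *
p=grab_frame("top"); save(p,"t12.png",crop=(190,150,300,220),s=6)
E
```

```text
t: 20.05
tcp_pos: [448.2, -23.8, 123.1]
tool_rot: [0.998, -0.07, 0.001, 0.001]
contact_force: [3.6, -5.4, -1.5]
finger_gap: 23.1
R 68.7 ang -171.1 tang 5.89 rad -2.69 mz 0.027
t: 20.13
tcp_pos: [447.5, -17.9, 123.1]
tool_rot: [0.998, -0.07, 0.001, 0.001]
contact_force: [3.0, -5.3, -0.7]
finger_gap: 23.1
R 68.6 ang -176.0 tang 5.50 rad -2.58 mz -0.042
```

View pics/t12.png

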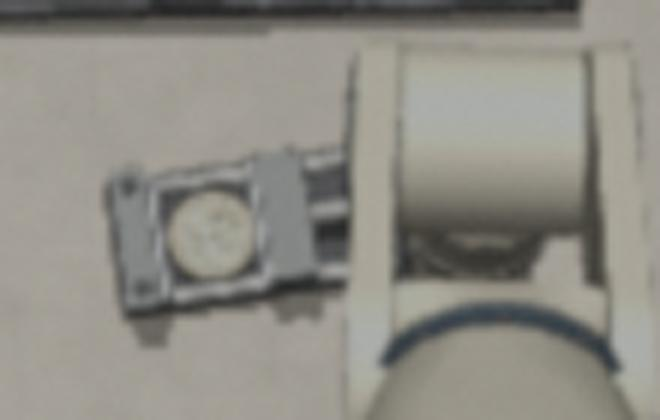

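```bash

python3 -m pendant '[{"travel":[-0.0001,0.003,0],"roll":0}]'|grep gap; python3 f.py
python3 -m pendant '[{"travel":[0,0.003,0],"roll":0}]'|grep gap; python3 f.py
python3 -m pendant '[{"travel":[0.0003,0.003,0],"roll":0}]'|grep gap; python3 f.py
python3 -m pendant '[{"travel":[0.0004,0.003,0],"roll":0}]'|grep gap; python3 f.py
```

```text
finger_gap: 23.5
R 68.7 ang -178.5 tang 5.34 rad -3.02 mz -0.024
finger_gap: 23.3
R 68.8 ang 179.0 tang 5.65 rad -3.01 mz -0.026
finger_gap: 23.0
R 68.7 ang 176.5 tang 6.05 rad -2.08 mz -0.021
finger_gap: 23.4
R 68.7 ang 174.1 tang 5.03 rad -2.39 mz 0.060
```

```bash

python3 -m pendant '[{"travel":[0.0004,0.003,0],"roll":0}]'|grep gap; python3 f.py
python3 -m pendant '[{"travel":[0.0005,0.003,0],"roll":0}]'|grep gap; python3 f.py
python3 -m pendant '[{"travel":[0.0006,0.003,0],"roll":0}]'|grep gap; python3 f.py
python3 -m pendant '[{"travel":[0.0007,0.0029,0],"roll":0}]'|grep gap; python3 f.py
```

```text
finger_gap: 22.9
R 68.7 ang 171.6 tang 6.09 rad -2.48 mz 0.027
finger_gap: 23.2
R 68.8 ang 169.1 tang 5.00 rad -3.53 mz 0.024
finger_gap: 23.4
R 68.8 ang 166.5 tang 5.35 rad -2.69 mz 0.025
finger_gap: 23.1
R 68.8 ang 164.1 tang 6.52 rad -4.44 mz 0.002
```

```bash

python3 -m pendant '[{"travel":[0.0010,0.0029,0],"roll":0}]'|grep gap; python3 f.py
python3 -m pendant '[{"travel":[0.0011,0.0028,0],"roll":0}]'|grep gap; python3 f.py
python3 -m pendant '[{"travel":[0.0012,0.0028,0],"roll":0}]'|grep gap; python3 f.py
python3 - <<'E'
from h import *
p=grab_frame("top"); save(p,"t13.png",crop=(190,150,300,220),s=6)
p=grab_frame("wrist"); save(p,"w13.png",s=1.5)
E
```

```text
finger_gap: 23.4
R 68.9 ang 161.6 tang 5.67 rad -3.89 mz -0.043
finger_gap: 23.5
R 68.8 ang 159.1 tang 5.96 rad -3.02 mz 0.000
finger_gap: 23.4
R 68.9 ang 156.6 tang 6.85 rad -3.39 mz 0.022
```

View pics/t13.png

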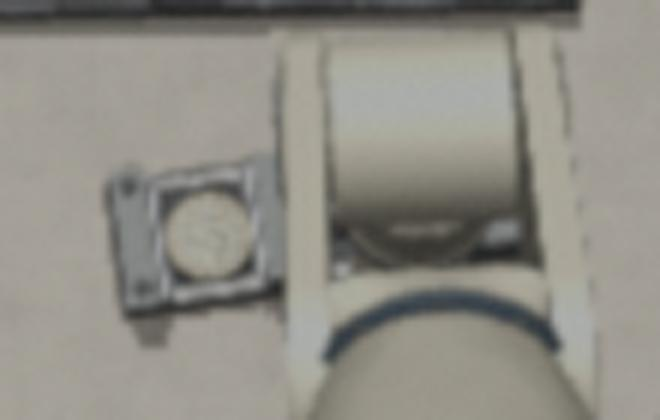

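View pics/w13.png

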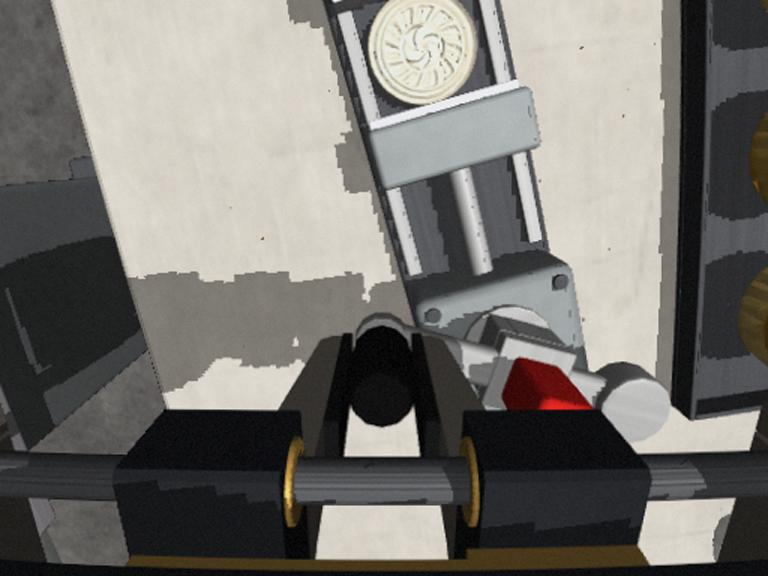

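```bash

python3 -m pendant '[{"travel":[0.0014,0.0027,0],"roll":0}]'|grep gap; python3 f.py
python3 -m pendant '[{"travel":[0.0015,0.0026,0],"roll":0}]'|grep gap; python3 f.py
python3 -m pendant '[{"travel":[0.0016,0.0025,0],"roll":0}]'|grep gap; python3 f.py
python3 -m pendant '[{"travel":[0.0017,0.0024,0],"roll":0}]'|grep gap; python3 f.py
```

```text
finger_gap: 23.4
R 68.9 ang 154.3 tang 5.66 rad -2.82 mz 0.032
finger_gap: 23.0
R 68.9 ang 151.8 tang 6.23 rad -3.33 mz 0.008
finger_gap: 23.0
R 68.9 ang 149.4 tang 6.50 rad -3.23 mz -0.046
finger_gap: 23.2
R 68.9 ang 147.0 tang 7.07 rad -1.87 mz -0.008
```

```bash

python3 -m pendant '[{"travel":[0.0009,0.0012,0],"roll":0}]'|grep gap; python3 f.py
python3 -m pendant '[{"travel":[0.0009,0.0012,0],"roll":0}]'|grep gap; python3 f.py
python3 -m pendant '[{"travel":[0.0009,0.0012,0],"roll":0}]'|grep gap; python3 f.py
```

```text
finger_gap: 23.5
R 68.9 ang 145.7 tang 6.35 rad -2.06 mz 0.024
finger_gap: 23.3
R 68.9 ang 144.6 tang 6.17 rad -1.95 mz 0.011
finger_gap: 23.1
R 68.9 ang 143.5 tang 7.11 rad -2.35 mz -0.019
```

```bash

python3 - <<'E'
from h import *
p=grab_frame("top"); save(p,"t14.png",crop=(200,165,250,205),s=14)
p=grab_frame("scene"); save(p,"s14.png",crop=(215,170,295,225),s=9)
E
python3 f.py
```

```text
R 68.9 ang 143.4 tang 6.29 rad -1.44 mz -0.029
```

View pics/t14.png

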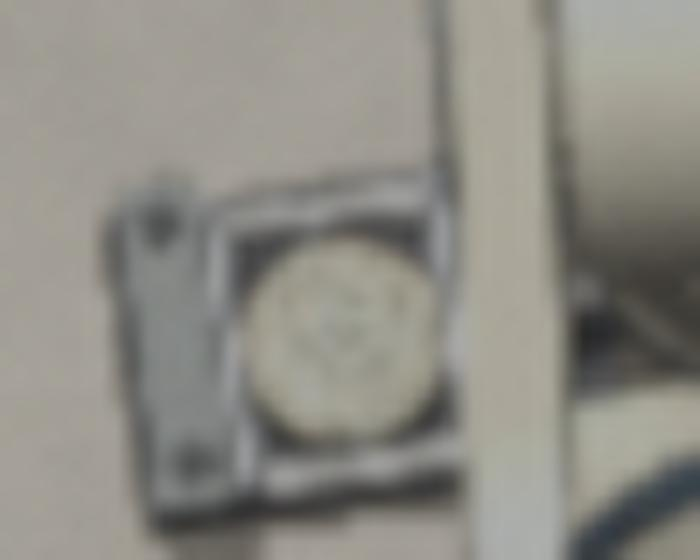

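View pics/s14.png

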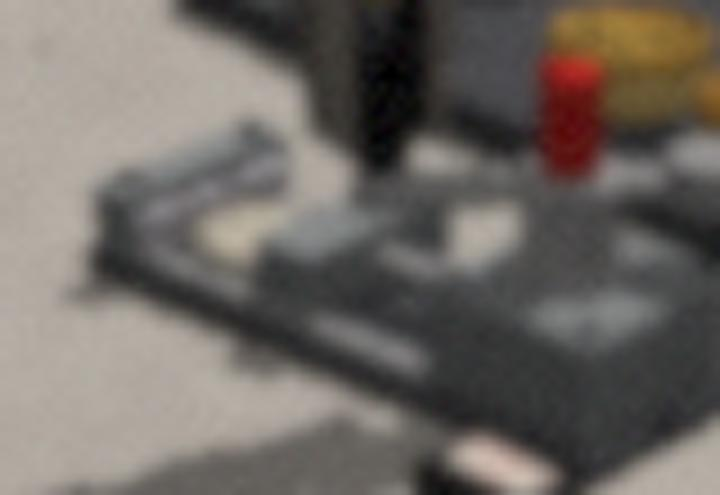

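```bash

for i in 1 2 3; do python3 -m pendant '[{"travel":[0,0,0],"roll":0}]'|grep gap; python3 f.py; done
```

```text
finger_gap: 23.6
R 68.9 ang 143.4 tang 6.23 rad -2.29 mz 0.005
finger_gap: 23.2
R 68.9 ang 143.4 tang 6.18 rad -1.42 mz 0.053
finger_gap: 23.3
R 68.9 ang 143.4 tang 6.03 rad -2.61 mz 0.078
```

```bash

python3 -m pendant '[{"travel":[0.0009,0.0012,0],"roll":0}]'|grep gap; python3 f.py
python3 -m pendant '[{"travel":[0,0,0],"roll":0}]'|grep gap; python3 f.py
python3 -m pendant '[{"travel":[0.0009,0.0012,0],"roll":0}]'|grep gap; python3 f.py
python3 -m pendant '[{"travel":[0,0,0],"roll":0}]'|grep gap; python3 f.py
```

```text
finger_gap: 23.4
R 68.9 ang 142.4 tang 7.67 rad -2.67 mz 0.029
finger_gap: 23.6
R 68.9 ang 142.3 tang 7.11 rad -2.02 mz -0.004
finger_gap: 23.4
R 69.0 ang 141.3 tang 6.98 rad -2.97 mz -0.019
finger_gap: 23.1
R 68.9 ang 141.1 tang 6.30 rad -3.27 mz -0.025
```

```bash

python3 -m pendant '[{"travel":[0.001,0.0012,0],"roll":0}]'|grep gap; python3 f.py
python3 -m pendant '[{"travel":[0,0,0],"roll":0}]'|grep gap; python3 f.py
python3 -m pendant '[{"travel":[0.001,0.0011,0],"roll":0}]'|grep gap; python3 f.py
python3 -m pendant '[{"travel":[0,0,0],"roll":0}]'|grep gap; python3 f.py
```

```text
finger_gap: 23.2
R 69.0 ang 140.1 tang 8.04 rad -2.32 mz -0.024
finger_gap: 23.1
R 69.0 ang 139.9 tang 6.58 rad -3.88 mz -0.015
finger_gap: 23.2
R 69.0 ang 138.9 tang 8.55 rad -1.85 mz -0.018
finger_gap: 22.9
R 69.0 ang 138.7 tang 7.81 rad -3.32 mz -0.007
```

```bash

python3 -m pendant '[{"travel":[0.001,0.0011,0],"roll":0}]'|grep gap; python3 f.py
python3 -m pendant '[{"travel":[0,0,0],"roll":0}]'|grep gap; python3 f.py
python3 -m pendant '[{"travel":[0.001,0.0011,0],"roll":0}]'|grep gap; python3 f.py
for i in 1 2 3; do python3 -m pendant '[{"travel":[0,0,0],"roll":0}]'|grep gap; python3 f.py; done
```

```text
finger_gap: 22.8
R 69.1 ang 137.8 tang 9.06 rad -3.30 mz 0.043
finger_gap: 23.3
R 69.0 ang 137.6 tang 8.23 rad -3.77 mz -0.034
finger_gap: 23.3
R 69.1 ang 136.7 tang 8.87 rad -3.48 mz -0.025
finger_gap: 23.3
R 69.1 ang 136.4 tang 8.25 rad -2.23 mz -0.025
finger_gap: 23.4
R 69.1 ang 136.5 tang 8.75 rad -3.05 mz -0.018
finger_gap: 23.2
R 69.0 ang 136.5 tang 8.94 rad -2.79 mz 0.017
```

```bash

python3 -m pendant '[{"travel":[0,0,0],"roll":0},{"travel":[0,0,0],"roll":0},{"travel":[0,0,0],"roll":0},{"travel":[0,0,0],"roll":0}]' 0.5
python3 -m pendant '[{"travel":[0,0,0.01],"roll":0},{"travel":[0,0,0.02],"roll":0},{"travel":[0,0,0.03],"roll":0},{"travel":[0,-0.01,0.02],"roll":0},{"travel":[0,-0.02,0],"roll":0},{"travel":[0,0,0],"roll":0},{"travel":[0,0,0],"roll":0}]'
python3 - <<'E'
from h import *
p=grab_frame("wrist"); save(p,"w15.png",s=1.5)
C=cloud(p)
a=C.reshape(-1,3); rgb=p["pixels"].reshape(-1,3).astype(int)
for n,z in (("knob",144),("grip",134)):
    m=(np.hypot(a[:,0]-515,a[:,1]+13)<110)&(abs(a[:,2]-z)<3)&((n=="knob")|(rgb[:,0]>rgb[:,1]+50)); print(n,m.sum(),np.median(a[m],0))
    k=np.median(a[m],0)
    print(np.degrees(np.arctan2(k[1]+13.2,k[0]-516)))
R=[r for r in nets.outline_of(p,"mould_plate")][:1]
if R:
    m=R[0]["region"]&(C[...,2]>0); e=C[m]; print(R[0]["score"],len(e)); q=np.linalg.lstsq(np.c_[e[:,:2]-e[:,:2].mean(0),np.ones(len(e))],e[:,2],rcond=None)[0]; print(q,e.mean(0))
E
```

```text
t: 23.63
tcp_pos: [467.4, 35.9, 122.8]
tool_rot: [0.998, -0.07, -0.0, -0.0]
contact_force: [0.4, -0.0, -0.1]
finger_gap: 45.3
t: 24.22
tcp_pos: [467.3, 5.5, 203.4]
tool_rot: [0.997, -0.071, 0.0, -0.0]
contact_force: [-0.3, 1.0, -0.5]
finger_gap: 45.9
knob 641 [464.69693088  31.63823628 143.27812925]
138.84695073038958
grip 536 [516.50272069 -11.19728297 133.24911073]
75.90880171702712
0.64 2542
[-0.08320917 -0.38662803 23.02529486] [491.90803794 142.84957026  23.02529486]
```

View pics/w15.png

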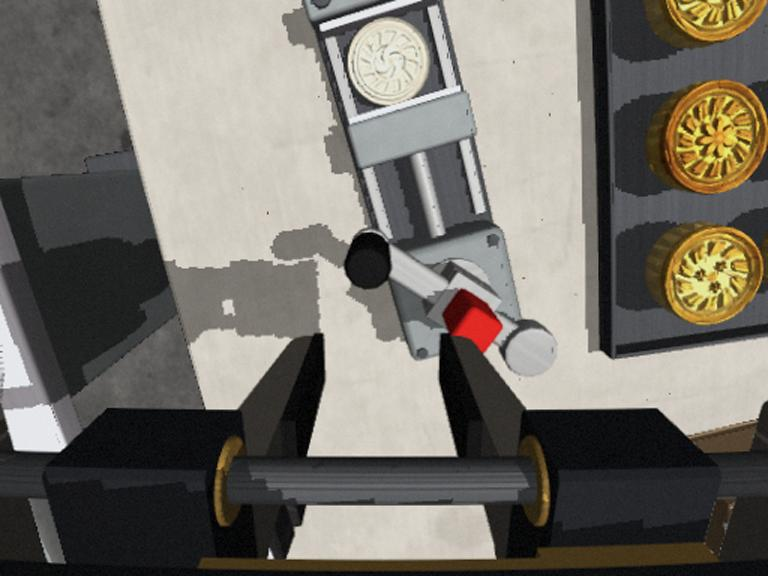

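```bash

python3 - <<'E'
from h import *
p=grab_frame("wrist"); C=cloud(p)
a=C.reshape(-1,3); rgb=p["pixels"].reshape(-1,3).astype(int)
m=(np.hypot(a[:,0]-491.5,a[:,1]-142.5)<22)&(a[:,2]>5); e=a[m]; 
q=np.linalg.lstsq(np.c_[e[:,:2]-e[:,:2].mean(0),np.ones(len(e))],e[:,2],rcond=None)[0]; print(m.sum(),q,np.percentile(e[:,2],[5,50,95]))
save(p,"w16.png",crop=(190,0,330,120),s=5)
p=grab_frame("top"); save(p,"t16.png")
for n in ["date_stamp","marker_black","marker_red"]:
    for r in nets.pinpoint(p,n)[:1]: print(n,onplane(p,[r["point"]],0)[0].round(1))
E
```

```text
1585 [-3.42717981e-04  3.22094661e-03  2.18598838e+01] [20.40411055 21.85428745 23.35065764]
date_stamp [ 364.2 -173.4    0. ]
marker_black [ 434.  -446.7    0. ]
marker_red [388.4 526.6   0. ]
```

View pics/w16.png

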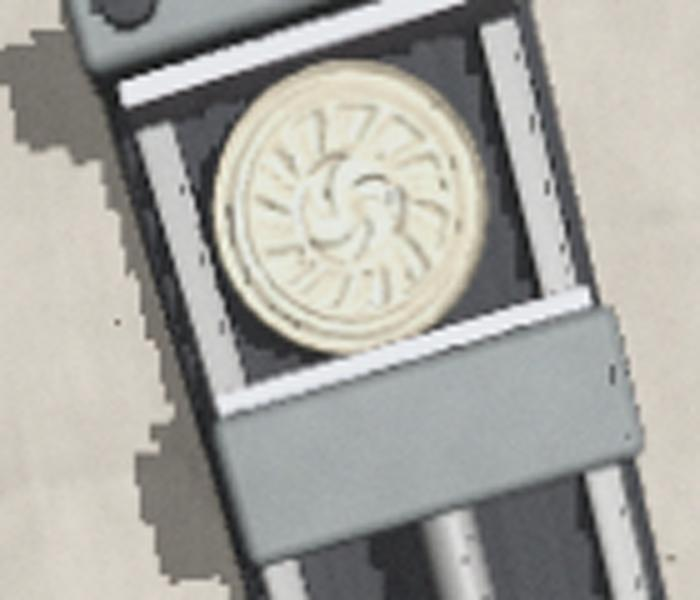

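View pics/t16.png

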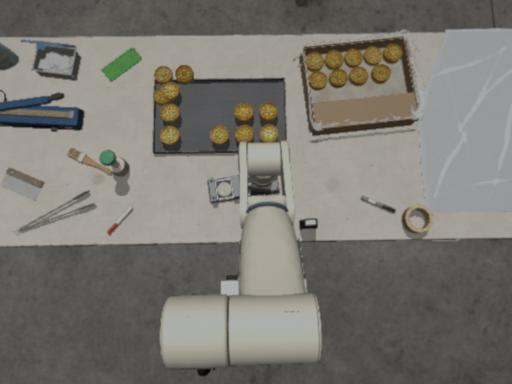

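```bash
python3 -c "
from plant import job,telemetry
print(telemetry.get_state()['contact_force']); print(job.close_job())"
```

```text
[0.1793577  0.25202325 0.07442591]
the job is handed in; nothing more can be done
None
```

The crank is seated on the shaft, the jaw has clamped the plate, and I handed the job in about 24 s into the 72 s allowed. No verdict was reported.

**Seating:** I read the square's direction from the wrist camera, about 82° modulo 90. The crank went on at that angle with no force spike and came down to the collar. With the hand off it, the depth camera put the grip top at 133 mm and the knob top at 143 mm. Fully seated would be 134 and 144 mm, and the camera reads about 0.8 mm low.

**Winding:** I led the knob about 1.85 turns clockwise. The pull at the knob rose from about 5.5 N to about 9 N in motion and 8.6 N at rest, which I take as roughly 50 N of clamping. That figure comes only from the pull at the knob. I had no direct reading of jaw force after letting go.

**Last checks, before handing in:**
- **Plate:** it lies flat, tilted under 0.01 rad with its top at about 22 mm. Its centre is about 158 mm from the shaft, which fits contact with the fixed jaw.
- **Robot:** it is clear, reading about 0 N.

**Readings that disagreed:**
- **Date stamp:** the network put it 14 mm from its first reading. It looked unmoved in the top picture, and the hand never came near it.
- **Plate tilt:** the first plate tilt fit was clearly wrong because its outline took in the jaw edges, so I refitted it on the plate's interior.
- **Crank angle:** after I let go, the crank read 2 to 3° back from the hand's last angle. I put this down to play in the socket.

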